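# Fit the chip comb insert in a kitchen slicer and lock it

## Robot

A 7-joint arm with a two-finger parallel gripper is mounted at the origin on the work surface. World frame = base frame: x ahead of the robot, y to its left, z up, the work surface at z = 0. Lengths are in m, angles in rad, forces in N, time in s.
With the tool pointing down it reaches from about 0.35 to 0.9 m from the base axis. Payload 19.9 kg.
Tool frame: the origin (TCP) lies at the very end of the fingers, on their centre line; the grasp point (between the pads) lies bot.pinch_z behind it (bot.pinch_z is the distance from the TCP to the grasp point, in m); y points along the fingers, z is the direction in which the jaws open and shut, and the axes are right-handed (so a half turn about y gives the same grasp; the last joint's range is limited). The gripper opens to 85 mm and grips with 20 to 120 N. Pads are 22 mm wide; open, the fingers measure 114 mm over their backs; the gripper's body (76 mm by 85 mm) begins 54 mm behind the grasp point. The pads swing forward as they close: fully open they stand 13 mm farther back than shut.
Start: joints at [-1.24, 0.417, -0.01, 1.614, 0.005, 1.111, -0.053], TCP at [0.228, 0.582, 0.231] pointing down, gripper open.
Joint ranges: [-2.81, 2.81], [-0.39, 2.02], [-1.27, 1.25], [0.06, 2.57], [-1.19, 4.33], [0.19, 2], [-2.82, 2.82]. Speed limits (rad/s): [1.89, 1.89, 2.39, 2.39, 3.01, 3.01, 3.01].

## Interface

Orientations are given as a 3x3 rotation matrix whose columns are the frame's x, y, z axes.
In Python, from cell import bot gives the robot as it stands.
- The arm moves only by the tool apply_moves, never from a script. Its argument "commands" is a list that holds one entry, the list of rows, each a list of 4 numbers: the shift along the tool's x, y, z in units of 1 m (1.0 is 1 m), then the turn about the tool's y in units of 30 degrees (1.0 is 30 degrees). A call has 1 to 12 rows; each row is the pose to reach, as a shift and turn from the pose measured when the call began, along the tool's axes at that moment; what a row does not reach only later rows make up. A row lasts 1/10 s, in which the tool goes at most 50 mm and 8.59 degrees, less where a joint would pass 70% of its speed; a pose out of reach is approached as far as the arm can. A call with a number of a shift or a turn outside -1 to 1 is refused whole. A call with a gripper value outside its range is refused whole. "claw" is the closure, from -1 (fully open) to 1 (shut), so that 0 is half open, set as the call begins (left out, the last holds). The fingers move at their own pace and stop on an object; "squeeze" is the grip in N (left out, the last holds). Time passes only in rows, so rows that repeat a pose let the fingers close. It gives the time, the measured TCP pose, the force and the opening at its end, in the units of the state.
- bot.observe(): the state, without advancing time (a new reading comes with each control period).
- bot.grab_frame(name): name is "scene" or "top" or "wrist"; returns a dict with "img" (420x560x3 uint8, blue, green, red), "depth" (420x560 float32, m along the optical axis (not along the pixel's ray), 0 where there is no reading), "mtx" (3x3 intrinsics, pixels), "origin" and "attitude" of the camera in the world. Camera axes: x right, y down, z forward; pixel columns grow to the right and rows downward; lengths in m; the calibration is good to about 2 mm. A picture is of the moment at which its call begins.
- bot.finish_job(): hands the job in, once; it reports no verdict.
The state is a dict: "time_s": time; "qpos": joint angles; "joint_velocities": joint speeds; "effort": joint torques, N m; "ee_pos": TCP position; "tool_rot": TCP orientation; "ft_force": force on the tool from outside, world axes, zero at the start; "moment": the same for the moment, N m; "finger_gap": finger opening in m.
Only numpy, scipy, OpenCV 4.12 (cv2) and the standard library are available. Lean on these libraries where they do the work, as an engineer would, in place of code of your own. Each camera call takes 0.05 s, during which the arm holds its last target. There are 200 camera calls.

## Task

Of the two cutting inserts lying on the shelf, take the one with the row of upright comb blades and lay it, comb upwards, into the empty seat of the slicer that stands on its leg, with the notch in its end over the locating pin so that it lies flat and fully home; set it down, do not drop it in. Then swing the slicer's latch all the way round by its knob so that its nose lies over the edge of the insert. Leave the other insert and everything else on the shelf where it is.

Things in the scene. Friction and masses are not known exactly. Their poses are not given: they have to be found in the camera images.
- comb_center (a point): Centre (half-way up) of the insert to fit: a flat black plastic frame 120 long (x), 60 wide (y), 12 thick (z), about 110 g, steel plates in its top, and five upright comb blades, 12 high, 9 apart, standing on the top at x = 5 to 19. z points out of its top. It starts flat on the shelf, comb up. Take it by its long edges, 60 apart, at mid-length.
- comb_notch (a point): In the notch of that insert: 52 on the -x side of comb_center, at the level of the underside (6 below it), same axes. The notch is open at the middle of the -x end, 12 wide (y), 16 deep (x) and goes right through the thickness; this point lies 8 in from the end.
- comb: The same insert; origin at the middle of its underside, axes as comb_center.
- seat (a point): Centre of the slicer's seat, on the plane of the ledges that carry the insert's underside, 108 above the shelf. x points up the slope (to the robot's left), y left looking up the slope (towards the robot), z square out of the bed, 30 deg from vertical. A seated insert has its axes along these and its centre 6 above this point, within 4 along x and 2 along y, its top level with the runways.
- slicer: Black kitchen slicer, 340 long, 100 wide, fixed on a foot and a wire leg, bed sloping 30 deg, low end to the robot's right; its handle at the high end reaches 240 above the shelf. Origin on the shelf below seat. The seat is a gap 128 long between steel runways 12 above it and 66 wide between rails 14 above it; within 34 of its centre the rails are cut down to 10 below the seat plane for fingers.
- pin (a point): Foot of the steel locating pin, on the seat plane, 52 down the slope from seat on the centre line; axes as seat. The pin is 9 in diameter and 18 high along z, the top 4.5 tapering to 4. Insert home: the pin stands in the notch, comb_notch at this point within 4 along x and 2 along y. Laid the other way round, the insert rides on the pin.
- latch (a joint): Angle of the latch in rad: 0 with its tail pointing up the slope along the rail and its nose down the slope, clear of the seat. It grows anticlockwise looking down on the bed: the knob swings out over the near side, the nose in over the insert's edge. Stop at 1.571, fully across. It starts at -0.5 to 0.05, stays where left; friction about 0.04 N m.
- latch_pivot (a point): On the latch's axis (square to the bed), at the underside of its bar, on the near rail: x = 52, y = 43, z = 14 from seat along seat's axes, which are its axes too. The latch is a flat steel bar, 11 wide, 5 thick; its nose reaches 27 from the axis and passes 2 above the top of a seated insert.
- latch_knob (a point): Centre of the knob on the latch's tail: a grey upright cylinder 14 in diameter and 24 high (12 either way) square to the bed, its axis 42 from the latch axis, its foot on top of the bar, 5 above the bar's underside. Pinch it or push it. x points along the tail away from the pivot, z as seat's.
- plain_center (a point): The other insert, to be left alone: the same frame, size and notch but with no comb blades, lying flat on the shelf; its centre, 6 above its underside, axes as for the comb insert.
- jar_center (a point): Empty open glass jar, 80 in diameter, 115 high; its centre half-way up. Farther out, on the left edge of the shelf, stand a lidded pot 140 high and an oil bottle 250 high; on the right edge a swivel rack 345 high and a cutlery box.
- bowl_center (a point): White ceramic feeding bowl on a grey suction base, 124 in diameter, 62 high; its centre half-way up. It is only standing there, not stuck down.
- spoon_grip (a point): Handle of a white plastic spoon, 160 long, lying along its x axis.
- tin_center (a point): Round lidded aluminium tin, 121 in diameter, 122 high with its lid's knob; its centre half-way up.
- pusher_center (a point): The slicer's black hand guard, mushroom shaped, 84 in diameter, 60 high; its centre half-way up.
- teaglass_center (a point): Small empty tea glass, 60 in diameter, 85 high; its centre half-way up.
Things that resemble listed ones, but are neither listed nor needed, are in the scene too. Leave any blue or brown look-alike of the comb alone.

How it is judged:
By the outcome, as a careful person would: the job done as asked, in the order asked, and still so for the second after the job is handed in, with the robot touching nothing.
It also fails if it takes over 58 s, if anything falls off the work surface, if the arm or the gripper's body presses on something with over 40 N, if the wrist force passes 120 N, or if a joint passes its speed limit or range.

## Working session

There is one attempt and no reset: what is moved stays moved. The work goes in short steps, Python scripts to look and compute and a tool call to move; the robot and the scene stay as the last step left them, time stands still between calls to the robot, and variables do not carry over. Pictures are saved under pics/ and viewed, about 8 in all and at most 12, crops included, and the job is handed in when it is done.

Besides the shell and the picture viewer there is one more tool, called after "Call:" as name([rows], argument=value, ...), one row to a line, values as JSON. apply_moves: Moves the arm, as the interface text tells. Shifts and turns lie within -1 to 1; 1 stands for 1 m of shift or 30 degrees of turn. Its arguments: {"type":"object","properties":{"commands":{"type":"array","items":{"type":"array","items":{"type":"array","items":{"type":"number"}}}},"claw":{"type":"number"},"squeeze":{"type":"number"}},"required":["commands"]}

```bash
mkdir -p pics; ls
python3 - <<'E'
from cell import bot
import cv2,numpy as np
s=bot.observe(); 
for k in s: print(k,np.round(s[k],3).tolist())
print(bot.pinch_z)
for n in("scene","top"):
    f=bot.grab_frame(n); cv2.imwrite(f"pics/{n}0.png",f["img"]); np.savez(f"{n}0.npz",**f)
    print(n,f["mtx"].tolist(),np.round(f["origin"],3),np.round(f["attitude"],3).tolist())
a=cv2.imread("pics/top0.png");
E
```

```text
pics
time_s 0.0
qpos [-1.239, 0.418, -0.01, 1.614, 0.005, 1.111, -0.053]
joint_velocities [-0.001, -0.001, 0.001, 0.001, 0.001, 0.001, -0.0]
effort [0.001, -86.442, 0.68, -43.489, 0.019, 0.008, -0.0]
ee_pos [0.228, 0.582, 0.231]
tool_rot [[0.931, -0.0, 0.364], [-0.364, -0.001, 0.931], [0.0, -1.0, -0.001]]
ft_force [-0.027, -0.23, 0.187]
moment [0.101, -0.0, -0.046]
finger_gap 0.085
0.0187
scene [[540.0321751344718, 0.0, 279.56408127631516], [0.0, 540.0321751344718, 200.87496726820598], [0.0, 0.0, 1.0]] [1.578 0.691 1.337] [[-0.572, 0.566, -0.594], [0.82, 0.39, -0.419], [-0.005, -0.727, -0.687]]
top [[448.59549595341565, 0.0, 289.8398944604488], [0.0, 448.59549595341565, 204.07814025093919], [0.0, 0.0, 1.0]] [ 0.303 -0.06   1.549] [[-0.006, -0.986, 0.165], [-1.0, 0.01, 0.019], [-0.021, -0.164, -0.986]]
```

View pics/scene0.png

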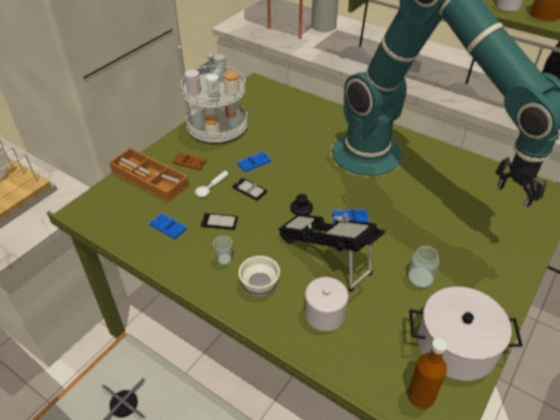

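View pics/top0.png

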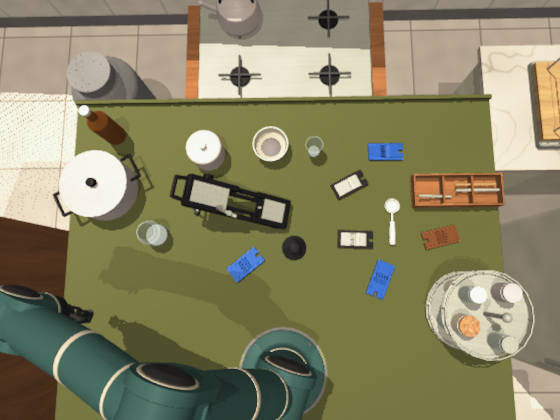

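Black candidates in the top view are (349,184) and (355,239). The blue and brown pieces are look-alikes. I'll enlarge both candidates and the slicer.

Run:
```python
import cv2,numpy as np
t=cv2.imread("pics/top0.png"); s=cv2.imread("pics/scene0.png")
r=lambda im,x,y,w,h,W,H: cv2.resize(im[y:y+h,x:x+w],(W,H),interpolation=cv2.INTER_CUBIC)
a=np.hstack([r(t,320,160,70,100,280,400)[:, :],r(t,165,165,130,70,520,280).copy() if 0 else cv2.copyMakeBorder(r(t,165,165,130,70,520,280),0,120,0,0,cv2.BORDER_CONSTANT)])
b=np.hstack([r(s,190,170,90,65,360,200)[:200],r(s,270,190,120,60,440,200)])
cv2.imwrite("pics/crop0.png",np.vstack([a,b]))
```

```text
(no output)
```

View pics/crop0.png

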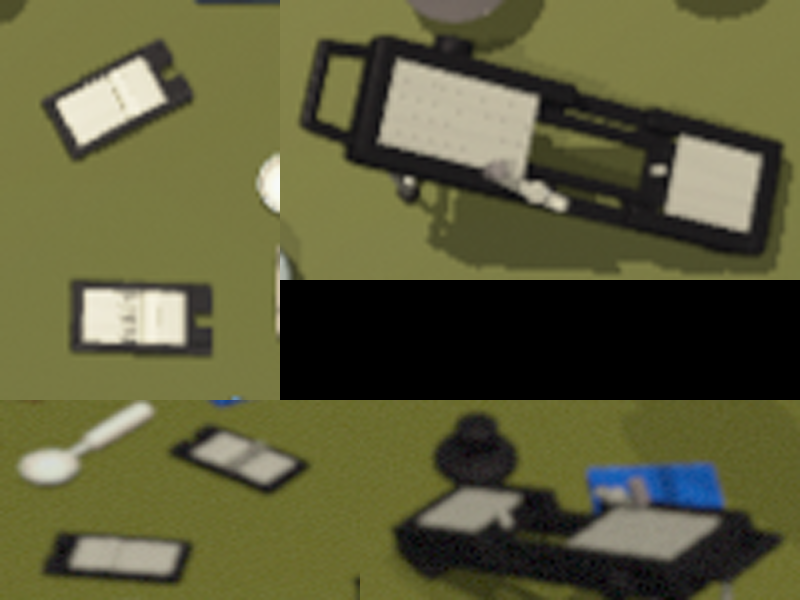

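The insert at top (355,239) has the blade row standing up, so it's the comb, with its notch at the right (-y). The one at (349,184) is flat, so it's the plain insert. Next I'll get rough positions, then a wrist view.

```bash
cat > h.py <<'E'
import numpy as np,cv2
from cell import bot
def rays(f,uv):
    uv=np.atleast_2d(np.asarray(uv,float)); d=np.c_[uv,np.ones(len(uv))]@np.linalg.inv(f["mtx"]).T
    return d@np.asarray(f["attitude"]).T
def plane(f,uv,z):
    d=rays(f,uv); o=np.asarray(f["origin"]); return o+d*((z-o[2])/d[:,2])[:,None]
def plane_n(f,uv,p,n):
    d=rays(f,uv); o=np.asarray(f["origin"]); return o+d*(((np.asarray(p)-o)@n)/(d@n))[:,None]
def cloud(f):
    v,u=np.mgrid[:420,:560]; d=rays(f,np.c_[u.ravel(),v.ravel()])
    return (np.asarray(f["origin"])+d*f["depth"].reshape(-1,1)).reshape(420,560,3)
def proj(f,P):
    c=(np.atleast_2d(P)-f["origin"])@np.asarray(f["attitude"]); q=c@np.asarray(f["mtx"]).T; return q[:,:2]/q[:,2:]
def shift(target,s=None):
    "tool-frame shift to bring TCP to target"
    s=s or bot.observe(); return np.asarray(s["tool_rot"]).T@(np.asarray(target)-s["ee_pos"])
E
python3 - <<'E'
from h import *
f=dict(np.load("top0.npz"))
for n,p in dict(notch=(371,239),cen=(353,239),plain=(349,184),pin=(330-1.,207)).items(): print(n,plane(f,p,.012))
for n,p in dict(pin=(165+660/4-70,165+170/4)).items(): print(n,plane(f,p,.09))
# black insert
b=f["img"].max(2); m=((b<70)*255).astype(np.uint8); m[:225]=0;m[255:]=0;m[:,:330]=0;m[:,385:]=0
m=cv2.morphologyEx(m,cv2.MORPH_CLOSE,np.ones((15,15)))
c=max(cv2.findContours(m,0,1)[0],key=cv2.contourArea); P=plane(f,c[:,0],.010)
print(cv2.minAreaRect((P[:,:2]*1000).astype(np.float32)))
# upper / lower runway plane from depth
C=cloud(f)
for x0,x1,y0,y1 in((195,225,185,203),(265,283,203,218)):
    Q=C[y0:y1,x0:x1].reshape(-1,3); c=np.median(Q,0); Q=Q[np.abs(Q[:,2]-c[2])<.05]; n=np.linalg.svd(Q-Q.mean(0))[2][2]; print(Q.mean(0),n*np.sign(n[2]))
E
```

```text
notch [[ 0.43577505 -0.30614999  0.012     ]]
cen [[ 0.43627116 -0.24481595  0.012     ]]
plain [[ 0.62847334 -0.23653228  0.012     ]]
pin [[ 0.54785509 -0.16516417  0.012     ]]
pin [[0.53593911 0.06741621 0.09      ]]
((435.63720703125, -251.63735961914062), (116.67378997802734, 60.19535827636719), 87.5904541015625)
[0.56727642 0.21710189 0.18030386] [-0.08863218 -0.49827242  0.86247837]
[0.5308033  0.02399127 0.06676704] [-0.09068117 -0.50549634  0.85805033]
```

Call:
apply_moves([
  [[0.0, -0.19, 0.0, 0.3], [0.1, -0.19, -0.08, 0.6], [0.39, -0.19, -0.34, 1], [0.39, -0.19, -0.34, 1], [0.39, -0.19, -0.34, 1], [0.39, -0.19, -0.34, 1], [0.39, -0.19, -0.34, 1], [0.39, -0.19, -0.34, 1], [0.39, -0.19, -0.34, 1], [0.39, -0.19, -0.34, 1], [0.39, -0.19, -0.34, 1], [0.39, -0.19, -0.34, 1]],
], claw=-1, squeeze=20)

```text
time_s: 1.3
ee_pos: [0.4675, 0.1208, 0.4217]
tool_rot: [[0.624, -0.0, 0.782], [-0.782, -0.001, 0.624], [0.001, -1.0, -0.001]]
ft_force: [1.1, 1.2, 0.2]
finger_gap: 0.0855
```

Call:
apply_moves([
  [[0, 0, 0, 0.28], [0, 0, 0, 0.56], [0, 0, 0, 0.84], [0, 0, 0, 1], [0, 0, 0, 1], [0, 0, 0, 1]],
])

```text
time_s: 1.9
ee_pos: [0.4674, 0.1208, 0.4216]
tool_rot: [[0.152, -0.0, 0.988], [-0.988, -0.001, 0.152], [0.001, -1.0, -0.0]]
ft_force: [0.2, 0.0, -0.4]
finger_gap: 0.0856
```

Run:
```python
from h import *
s=bot.observe(); print(s["time_s"],np.round(s["ee_pos"],3),np.round(s["tool_rot"],3).tolist(),np.round(s["qpos"],2))
f=bot.grab_frame("wrist"); cv2.imwrite("pics/w1.png",f["img"]); np.savez("w1.npz",**f)
print(np.round(f["origin"],3),np.round(f["attitude"],3).tolist(),f["mtx"][0,0])
```

```text
1.9 [0.467 0.121 0.422] [[0.152, -0.0, 0.988], [-0.988, -0.001, 0.152], [0.001, -1.0, -0.0]] [-0.78  0.02  0.48  1.68 -0.01  1.44 -0.15]
[0.456 0.197 0.562] [[0.988, 0.146, 0.046], [0.153, -0.942, -0.299], [-0.0, 0.303, -0.953]] 323.6604299299289
```

View pics/w1.png

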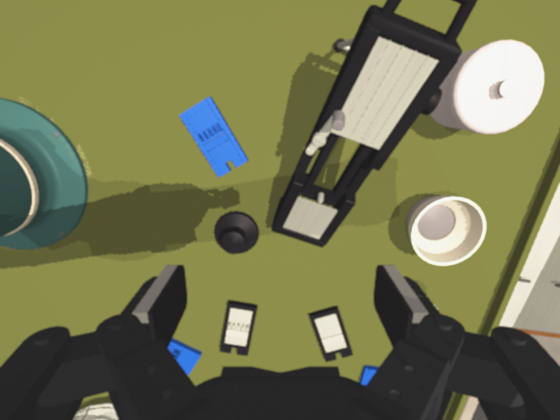

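```bash
cat > seat.py <<'E'
from h import *
def masks(f,seeds):
    im=f["img"].astype(int); sat=im.max(2)-im.min(2); m=((im.min(2)>120)&(sat<45)).astype(np.uint8)
    n,l=cv2.connectedComponents(m,connectivity=4); return [(l==l[v,u]) for u,v in seeds]
if __name__=="__main__":
  for name,seeds in(("w1",[(390,90),(312,217)]),("top0",[(210,192),(273,211)])):
    f=dict(np.load(name+".npz")); C=cloud(f); M=masks(f,seeds)
    E=[cv2.erode(m.astype(np.uint8),np.ones((3,3)))>0 for m in M]
    Q=np.vstack([C[e] for e in E]); c=np.median(Q,0)
    for _ in range(3):
        n=np.linalg.svd(Q-Q.mean(0),full_matrices=False)[2][2]; n*=np.sign(n[2]); r=(Q-Q.mean(0))@n; Q=Q[np.abs(r)<max(.003,2*r.std())]
    print(name,[m.sum() for m in M],"n",n.round(4),"tilt",np.degrees(np.arccos(n[2])).round(2),"rms",r.std())
    p0=Q.mean(0)
    R=[]
    for m in M:
        c=max(cv2.findContours(m.astype(np.uint8),0,1)[0],key=cv2.contourArea)[:,0]
        P=plane_n(f,c,p0,n)
        # in-plane frame by slope
        xs=np.array([-n[0],-n[1],0]); xs-=n*(xs@n); xs/=np.linalg.norm(xs); ys=np.cross(n,xs)
        q=np.c_[(P-p0)@xs,(P-p0)@ys]*1000; rc=cv2.minAreaRect(q.astype(np.float32)); R.append(rc)
        print(" x",np.percentile(q[:,0],[0,3,97,100]).round(1)," y",np.percentile(q[:,1],[0,3,97,100]).round(1)," rect",np.round(np.r_[rc[0],rc[1],rc[2]],1), "ctr",p0+xs*rc[0][0]/1e3+ys*rc[0][1]/1e3)
    print(" xs",xs.round(4),"az",np.degrees(np.arctan2(xs[1],xs[0])).round(2))
E
python3 seat.py
```

```text
w1 [np.int64(6573), np.int64(1406)] n [-0.0593 -0.4959  0.8664] tilt 29.96 rms 0.0016035022790808057
 x [-67.2 -61.5  91.8  92.6]  y [-38.5 -37.5  52.5  55.6]  rect [ 10.1   3.8  81.5 167.   81.2] ctr [0.55700971 0.2002012  0.1674523 ]
 x [-234.4 -233.  -132.2 -128.7]  y [-23.7 -22.8  44.7  45.6]  rect [-180.8   10.2   66.5  104.1   86.9] ctr [0.5310448  0.03671381 0.07210263]
 xs [0.1029 0.8602 0.4994] az 83.18
top0 [np.int64(756), np.int64(398)] n [ 0.9561 -0.2599  0.1356] tilt 82.21 rms 0.01618311954921088
 x [-4013.1  -395.5  3412.  10529.1]  y [-1098.9  -136.9   746.4  2129.4]  rect [3.24010e+03 7.26000e+02 1.48352e+04 5.62400e+02 1.31000e+01] ctr [-0.06265004 -0.43212817  3.35928816]
 x [-118408.4   -1632.2    3204.5    5219.4]  y [-13756.2    -30.     464.7    684.7]  rect [-5.668780e+04 -5.796700e+03  1.244528e+05  1.622900e+03  6.600000e+00] ctr [  9.48848971   3.73063834 -56.0153135 ]
 xs [-0.1308  0.0356  0.9908] az 164.79
```

Call:
apply_moves([
  [[0, 0.04, 0.04, 0.28], [-0.015, 0.08, 0.07, 0.5], [-0.015, 0.12, 0.07, 0.63], [-0.015, 0.12, 0.07, 0.63], [-0.015, 0.12, 0.07, 0.63], [-0.015, 0.12, 0.07, 0.63]],
])

```text
time_s: 2.55
ee_pos: [0.5349, 0.146, 0.3043]
tool_rot: [[-0.174, 0.003, 0.985], [-0.985, 0.001, -0.174], [-0.001, -1.0, 0.002]]
ft_force: [-0.2, -0.3, 0.8]
finger_gap: 0.0854
```

Run:
```python
from h import *
f=bot.grab_frame("wrist"); cv2.imwrite("pics/w2.png",f["img"]); np.savez("w2.npz",**f)
print(bot.observe()["tool_rot"].round(3).tolist() if hasattr(bot.observe()["tool_rot"],'round') else bot.observe()["tool_rot"])
print(np.round(f["origin"],3),np.round(f["attitude"],3).tolist(),f["mtx"][0,0])
```

```text
[[-0.175, 0.003, 0.985], [-0.985, 0.001, -0.175], [-0.002, -1.0, 0.003]]
[0.548 0.222 0.445] [[0.985, -0.166, -0.05], [-0.174, -0.939, -0.297], [0.003, 0.301, -0.954]] 323.6604299299289
```

View pics/w2.png

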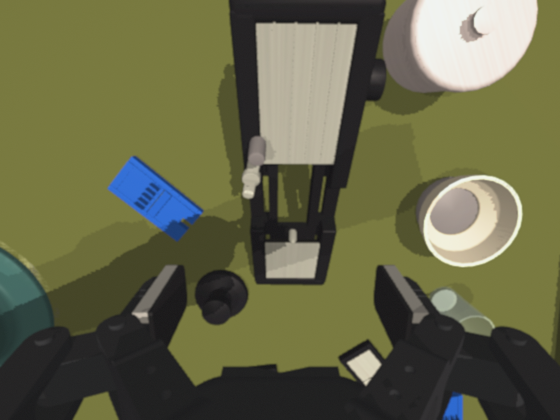

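```bash
cat > fit.py <<'E'
from h import *
f=dict(np.load("w2.npz")); im=f["img"].astype(int); mn=im.min(2); sat=im.max(2)-mn
g=cv2.cvtColor(f["img"],cv2.COLOR_BGR2GRAY).astype(float)
def edge(line,rising):  # subpixel strongest gradient
    d=np.diff(line)*(1 if rising else -1); i=int(d.argmax()); 
    w=np.clip(d[max(i-1,0):i+2],0,None); return (np.arange(max(i-1,0),max(i-1,0)+len(w))*w).sum()/w.sum()+.5
UL=[(240+edge(g[v,240:275],1),v) for v in range(40,120,5)]; UR=[(320+edge(g[v,320:365],0),v) for v in range(40,155,5)]
UB=[(u,150+edge(g[150:178,u],0)) for u in range(272,330,4)]; UT=[(u,10+edge(g[10:40,u],1)) for u in range(265,350,6)]
LT=[(u,228+edge(g[228:255,u],1)) for u in list(range(270,286,3))+list(range(301,316,3))]; LB=[(u,268+edge(g[268:290,u],0)) for u in range(274,312,4)]
LL=[(255+edge(g[v,255:275],1),v) for v in range(248,275,4)]; LR=[(308+edge(g[v,308:328],0),v) for v in range(248,275,4)]
for k in"UL UR UB UT LT LB LL LR".split(): print(k,np.round([eval(k)[0],eval(k)[-1]],1).tolist())
c,s=np.cos(np.pi/6),.5
def frame(phi):
    h=np.array([np.cos(phi),np.sin(phi),0]); xs=h*c+[0,0,s]; n=-h*s+np.array([0,0,c]); return np.c_[xs,np.cross(n,xs),n]
def inseat(p,uv,z=12e-3):
    R=frame(p[2]); S=np.array([p[0],p[1],.108]); return (plane_n(f,uv,S+R[:,2]*z,R[:,2])-S)@R
def res(p):
    b,l=inseat(p,UB),inseat(p,LT); y=[inseat(p,e)[:,1] for e in(UL,UR,LL,LR)]
    e=lambda a:a-a.mean()
    return 1e3*np.r_[b[:,0]-.064,e(y[0]),e(y[1]),y[0].mean()+y[1].mean(),(inseat(p,PIN,.018)[:,0]+.052)]
PIN=[(293,233.0)]
if __name__=="__main__":
    from scipy.optimize import least_squares
    o=least_squares(res,[.54,.11,np.radians(80)],loss="soft_l1"); p=o.x; print("seat",p[:2].round(4),np.degrees(p[2]).round(2),"res",np.abs(o.fun).max().round(2))
    np.save("seat.npy",p)
    for k in"UL UR UB UT LT LB LL LR".split(): q=inseat(p,eval(k))*1e3; print(k,"x %.1f y %.1f sd %s"%(q[:,0].mean(),q[:,1].mean(),q.std(0).round(1)))
    print("pin",inseat(p,PIN,.018)*1e3, "knobtop",inseat(p,[(257,142)],.043)*1e3,"nose",inseat(p,[(248,196)],.019)*1e3)
    C=cloud(f); R=frame(p[2]); S=np.r_[p[:2],.108]
    for a,b,e,d in((30,150,270,325),(250,272,275,310)): print("depth z over seat",np.median(((C[a:b,e:d].reshape(-1,3)-S)@R)[:,2])*1e3)
    cv2.imwrite("pics/w2c.png",cv2.resize(f["img"][125:290,220:350],None,fx=4.5,fy=3.6,interpolation=cv2.INTER_CUBIC))
E
python3 fit.py
```

```text
UL [[255.6, 40.0], [259.3, 115.0]]
UR [[354.4, 40.0], [335.5, 150.0]]
UB [[272.0, 163.6], [328.0, 163.7]]
UT [[265.0, 22.5], [349.0, 23.5]]
LT [[270.0, 241.7], [313.0, 241.7]]
LB [[274.0, 277.6], [310.0, 277.7]]
LL [[264.5, 248.0], [265.5, 272.0]]
LR [[319.3, 248.0], [315.3, 272.0]]
seat [0.5463 0.1193] 79.45 res 20.31
UL x 144.1 y 33.0 sd [17.5  0.1  0. ]
UR x 129.8 y -33.0 sd [27.6  0.1  0. ]
UB x 63.9 y -2.6 sd [ 0.2 15.8  0. ]
UT x 182.0 y -0.6 sd [ 0.2 16.8  0. ]
LT x -56.3 y 1.6 sd [ 0.2 18.4  0. ]
LB x -139.7 y -2.8 sd [ 0.2 15.9  0. ]
LL x -96.7 y 33.3 sd [18.6  0.2  0. ]
LR x -95.8 y -33.2 sd [18.6  0.3  0. ]
pin [[-31.69437273   0.2124976   18.        ]] knobtop [[110.4776647   33.27195019  43.        ]] nose [[28.14558514 46.81046289 19.        ]]
depth z over seat 10.439535487288955
depth z over seat 10.583759859041628
```

View pics/w2c.png

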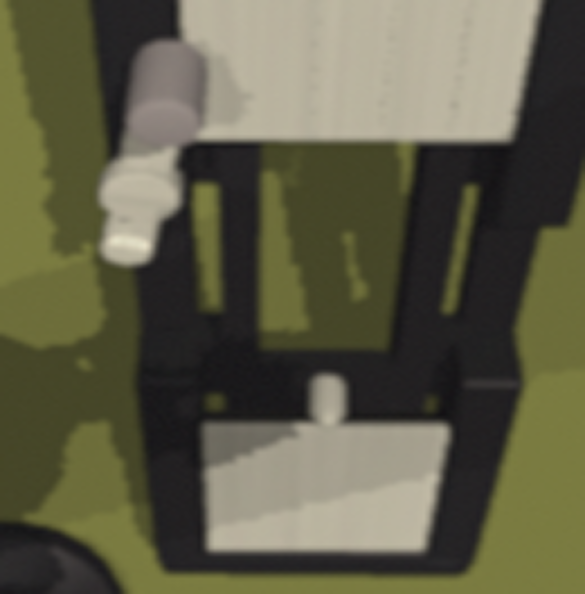

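Run:
```python
from fit import *
p=np.load("seat.npy"); R=frame(p[2]); S=np.r_[p[:2],.108]
for q in [(-52,0,0),(-47.5,0,0),(-52,0,18),(-54,0,18),(-64,0,12),(-64,0,6),(-64,0,0),(64,0,12),(94,43,43),(94,43,19),(52,43,19),(25,43,19),(34,33,14),(-34,33,14),(-34,-33,14),(34,-33,14)]:
    print(q,proj(f,S+R@(np.array(q)/1e3)).round(1))
print(g[222:248,293].astype(int))
# same check in w1
f1=dict(np.load("w1.npz"))
for q in [(-52,0,0),(-52,0,18),(64,-33,12),(-64,33,12)]: print("w1",q,proj(f1,S+R@(np.array(q)/1e3)).round(1))
for a in range(-60,10,10):
    t=np.radians(a); k=lambda r,z:proj(f,S+R@(np.array([52+r*np.cos(t),43+r*np.sin(t),z])/1e3))[0].round(0)
    print(a,"foot",k(42,19),"top",k(42,43),"nose",k(-27,19))
```

```text
UL [[255.6, 40.0], [259.3, 115.0]]
UR [[354.4, 40.0], [335.5, 150.0]]
UB [[272.0, 163.6], [328.0, 163.7]]
UT [[265.0, 22.5], [349.0, 23.5]]
LT [[270.0, 241.7], [313.0, 241.7]]
LB [[274.0, 277.6], [310.0, 277.7]]
LL [[264.5, 248.0], [265.5, 272.0]]
LR [[319.3, 248.0], [315.3, 272.0]]
(-52, 0, 0) [[292.1 231.5]]
(-47.5, 0, 0) [[292.3 229.2]]
(-52, 0, 18) [[292.5 243.7]]
(-54, 0, 18) [[292.4 244.7]]
(-64, 0, 12) [[292.  245.5]]
(-64, 0, 6) [[291.9 241.5]]
(-64, 0, 0) [[291.8 237.5]]
(64, 0, 12) [[297.2 163.6]]
(94, 43, 43) [[245.5 159.2]]
(94, 43, 19) [[247.6 140.8]]
(52, 43, 19) [[250.5 178.1]]
(25, 43, 19) [[252.1 198.3]]
(34, 33, 14) [[262.1 188.3]]
(-34, 33, 14) [[263.9 231.2]]
(-34, -33, 14) [[322.1 231.7]]
(34, -33, 14) [[329.4 188.9]]
[ 43  35  33  34  33  37  63 114 152 161 161 161 162 163 163 165 168 172
 179 181 174 160 158 159 160 160]
w1 (-52, 0, 0) [[320.8 194.4]]
w1 (-52, 0, 18) [[319.8 202.6]]
w1 (64, -33, 12) [[379.  149.2]]
w1 (-64, 33, 12) [[297.1 198. ]]
-60 foot [290. 161.] top [291. 179.] nose [227. 188.]
-50 foot [286. 155.] top [286. 174.] nose [230. 191.]
-40 foot [280. 151.] top [280. 169.] nose [234. 194.]
-30 foot [273. 146.] top [272. 165.] nose [238. 196.]
-20 foot [265. 143.] top [264. 162.] nose [243. 197.]
-10 foot [256. 141.] top [255. 160.] nose [247. 198.]
0 foot [248. 141.] top [245. 159.] nose [252. 198.]
```

Call:
apply_moves([
  [[0.05, 0, 0, 0], [0.1, 0, -0.01, 0], [0.15, 0.01, -0.01, -0.1], [0.2, 0.03, -0.02, -0.2], [0.41, 0.104, -0.03, -0.25], [0.41, 0.104, -0.03, -0.25], [0.41, 0.104, -0.03, -0.25], [0.41, 0.104, -0.03, -0.25], [0.41, 0.104, -0.03, -0.25], [0.41, 0.104, -0.03, -0.25], [0.41, 0.104, -0.03, -0.25]],
])

```text
time_s: 3.7
ee_pos: [0.4345, -0.2528, 0.2008]
tool_rot: [[-0.045, 0.005, 0.999], [-0.999, 0.001, -0.045], [-0.001, -1.0, 0.005]]
ft_force: [-0.1, 1.6, 0.3]
finger_gap: 0.0859
```

Run:
```python
from h import *
f=bot.grab_frame("wrist"); cv2.imwrite("pics/w3.png",f["img"]); np.savez("w3.npz",**f)
im=f["img"]; b=im.max(2); m=((b<75)*255).astype(np.uint8)
u,v=proj(f,[.4356,-.2516,.012])[0].astype(int); print(u,v)
roi=np.zeros_like(m); roi[max(v-95,0):v+95,u-65:u+65]=m[max(v-95,0):v+95,u-65:u+65]
cv2.imwrite("pics/w3c.png",np.hstack([cv2.resize(im[v-80:v+90,u-100:u+100],None,fx=2,fy=2),cv2.cvtColor(cv2.resize(roi[v-80:v+90,u-100:u+100],None,fx=2,fy=2),8)]))
print(bot.observe()["ee_pos"],bot.observe()["tool_rot"])
```

```text
280 180
[ 0.43479615 -0.25203163  0.20078033] [[-0.0434859   0.00493939  0.99904183]
 [-0.99905297  0.00125026 -0.04349257]
 [-0.00146389 -0.99998702  0.00488035]]
```

View pics/w3c.png

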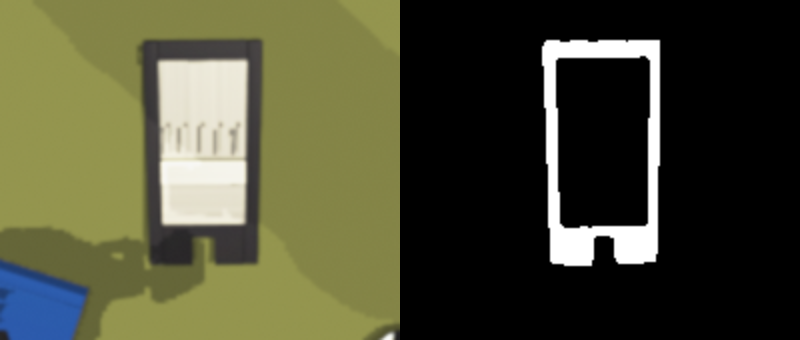

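Confirmed: five upright blades on this one, with the notch at the bottom (-y).

Run:
```python
from h import *
f=dict(np.load("w3.npz")); b=f["img"].max(2); m=((b<75)*255).astype(np.uint8)
r=np.zeros_like(m); r[95:270,215:345]=m[95:270,215:345]
c=max(cv2.findContours(r,0,1)[0],key=cv2.contourArea)[:,0].astype(float)
for z in(.008,.012):
    P=plane(f,c,z)[:,:2]*1e3; rc=cv2.minAreaRect(P.astype(np.float32)); print(z,np.round(np.r_[rc[0],rc[1],rc[2]],1))
    mid=P[(abs(P[:,1]+252)<45)]; L=mid[mid[:,0]<436];Rr=mid[mid[:,0]>436]
    for e in(L,Rr): a=np.polyfit(e[:,1],e[:,0],1); print("  edge az",90-np.degrees(np.arctan(a[0])),"x at y=-252:",np.polyval(a,-252))
    print("  y ext",np.percentile(P[:,1],[1,99]))
nt=plane(f,[(180+202/2,180-80+250/2)],.012); print(nt)
```

```text
0.008 [ 436.6 -250.7  120.2   59.2   88.1]
  edge az 94.65941283928738 x at y=-252: 409.54636075576826
  edge az 83.58742193612424 x at y=-252: 464.3688914063558
  y ext [-310.57400306 -189.90824428]
0.012 [ 436.6 -249.8  118.8   58.5   88.1]
  edge az 95.07335115847475 x at y=-252: 409.98904683074886
  edge az 82.54718940890808 x at y=-252: 463.64813148315903
  y ext [-308.95591458 -189.73836158]
[[ 0.43448358 -0.30109006  0.012     ]]
```

Call:
apply_moves([
  [[-0.001, 0.05, 0.001, 0.02], [-0.001, 0.1, 0.001, 0.02], [-0.001, 0.14, 0.001, 0.02], [-0.001, 0.17, 0.001, 0.02], [-0.001, 0.19, 0.001, 0.02], [-0.001, 0.203, 0.001, 0.02], [-0.001, 0.203, 0.001, 0.02], [-0.001, 0.203, 0.001, 0.02]],
])

```text
time_s: 4.55
ee_pos: [0.4377, -0.2507, -0.0012]
tool_rot: [[-0.053, 0.006, 0.999], [-0.999, 0.001, -0.053], [-0.001, -1.0, 0.006]]
ft_force: [0.4, -1.0, 0.6]
finger_gap: 0.0851
```

Call:
apply_moves([
  [[0, 0, 0, 0], [0, 0, 0, 0], [0, 0, 0, 0], [0, 0, 0, 0], [0, 0, 0, 0], [0, 0, 0, 0]],
], claw=0.6, squeeze=25)

```text
time_s: 5.15
ee_pos: [0.4386, -0.2508, -0.0]
tool_rot: [[-0.053, 0.008, 0.999], [-0.999, 0.001, -0.053], [-0.001, -1.0, 0.008]]
ft_force: [-1.7, 2.0, 14.2]
finger_gap: 0.0592
```

Run:
```python
from h import *
s=bot.observe();print(s["ee_pos"],np.round(s["tool_rot"],3).tolist(),s["finger_gap"])
f=bot.grab_frame("wrist"); cv2.imwrite("pics/w4.png",f["img"])
```

```text
[ 4.38582151e-01 -2.50767012e-01 -9.57365003e-06] [[-0.053, 0.008, 0.999], [-0.999, 0.001, -0.053], [-0.001, -1.0, 0.008]] 0.059187077358869356
```

View pics/w4.png

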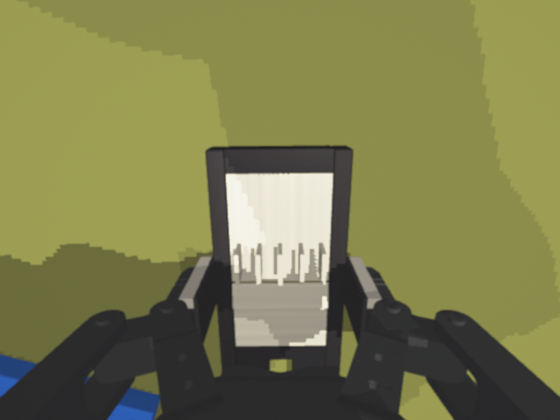

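Gripped at 59.2 mm, blades centred between the fingers. I'll lift it, then carry it over the seat.

Call:
apply_moves([
  [[0, -0.005, 0, 0], [0, -0.02, 0, 0], [0, -0.05, 0, 0], [0, -0.08, 0, 0], [0, -0.12, 0, 0], [0, -0.16, 0, 0], [0, -0.2, 0.0, 0], [0, -0.2, 0, 0], [-0.02, -0.2, 0.005, 0.03], [-0.05, -0.2, 0.012, 0.08], [-0.085, -0.2, 0.02, 0.15], [-0.125, -0.2, 0.03, 0.25]],
])

```text
time_s: 6.4
ee_pos: [0.4731, -0.1271, 0.2011]
tool_rot: [[-0.186, 0.009, 0.983], [-0.983, 0.001, -0.186], [-0.003, -1.0, 0.008]]
ft_force: [1.2, -0.3, -1.2]
finger_gap: 0.0591
```

Run:
```python
from h import *
s=bot.observe(); print(s["time_s"],s["ee_pos"],np.round(s["tool_rot"],3).tolist(),s["ft_force"],s["finger_gap"],shift([.5443,.1088,.2]))
R=s["tool_rot"]; print(np.degrees(np.arctan2(-R[1][0],-R[0][0])))
```

```text
6.4 [ 0.47305345 -0.12711481  0.20110823] [[-0.186, 0.009, 0.983], [-0.983, 0.001, -0.186], [-0.003, -1.0, 0.008]] [ 1.17271949 -0.33546856 -1.16959508] 0.05914223949685311 [-0.24504714  0.00199369  0.02609634]
79.27796549218365
```

Call:
apply_moves([
  [[-0.03, 0, 0.003, 0], [-0.07, 0, 0.007, 0], [-0.11, 0, 0.012, 0], [-0.15, 0, 0.016, 0], [-0.19, 0, 0.02, 0], [-0.22, 0.002, 0.024, 0], [-0.24, 0.002, 0.026, 0], [-0.245, 0.002, 0.026, 0], [-0.245, 0.002, 0.026, 0], [-0.245, 0.002, 0.026, 0], [-0.245, 0.002, 0.026, 0]],
])

```text
time_s: 7.5
ee_pos: [0.5441, 0.1074, 0.2002]
tool_rot: [[-0.188, 0.009, 0.982], [-0.982, 0.001, -0.188], [-0.003, -1.0, 0.008]]
ft_force: [0.3, -0.4, -0.4]
finger_gap: 0.0589
```

```bash
cat > plan.py <<'E'
from h import *
p=np.load("seat.npy"); hz=np.array([np.cos(p[2]),np.sin(p[2]),0]); S=np.r_[p[:2],.108]
def C(th,d=None,dz=0):
    t=np.radians(th); d=-1-2*th/30 if d is None else d
    x=60-60*np.cos(t)+6*np.sin(t)+d; z=60*np.sin(t)+6*np.cos(t)+dz
    h=x*np.cos(np.pi/6)-z*.5; v=x*.5+z*np.cos(np.pi/6)
    return S+hz*h/1e3+np.array([0,0,v/1e3])
E
python3 - <<'E'
from plan import *
s=bot.observe(); print(s["time_s"],s["ee_pos"],np.round(s["tool_rot"],3).tolist(),s["ft_force"])
for th in(30,25,20,15,10,5,0): print(th,shift(C(th)-[0,0,.006],s).round(4))
f=bot.grab_frame("wrist"); cv2.imwrite("pics/w5.png",f["img"]); np.savez("w5.npz",**f)
E
```

```text
7.5 [0.54407851 0.10741907 0.2002424 ] [[-0.188, 0.009, 0.982], [-0.982, 0.001, -0.188], [-0.003, -1.0, 0.008]] [ 0.33980412 -0.37555518 -0.40692599]
30 [-0.0013  0.0637 -0.0006]
25 [-0.0013  0.0688 -0.0006]
20 [-0.0017  0.0739 -0.0007]
15 [-0.0026  0.079  -0.0007]
10 [-0.004   0.084  -0.0008]
5 [-0.0058  0.0888 -0.0008]
0 [-0.008   0.0936 -0.0009]
```

View pics/w5.png

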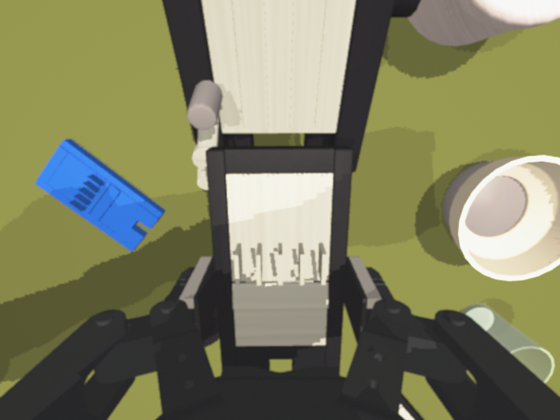

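Run:
```python
from plan import *
f=dict(np.load("w5.npz")); g=cv2.cvtColor(f["img"],6).astype(float)
print(g[140:178,290].astype(int)); print(g[165,200:236].astype(int),g[165,326:360].astype(int))
s=bot.observe(); ys=np.cross([0,0,1],hz)
for z in(.212,.206,.2): print([( (plane(f,uv,z)[0]-s["ee_pos"])@np.c_[hz,ys]*1e3).round(1) for uv in((280,149),(208.5,150),(351.5,150))])
q=plane_n(f,[(221,133),(341,133)],S+12e-3*(-hz*.5+[0,0,.866]),-hz*.5+np.array([0,0,.866])); print("runway end corners h,ys:",((q-S)@np.c_[hz,ys]*1e3).round(1)); print(((s["ee_pos"]-S)@ys*1e3))
```

```text
[ 98 100  99 100  97  83  50  32  41  57  70  73  72  71  71  71  71  70
  71  70  70  70  70  70  69  70  69  68  67  67  66  63  91 172 235 245
 244 244]
[217 217 217 218 218 212 164  91  62  64  66  66  66  67  66  68  68  68
  69  70  70  72  70  64  55  57  63  66  66  67  67  67  67  67  68  67] [ 68  67  68  68  67  66  65  56  54  64  70  72  72  70  70  70  70  70
  69  69  69  68  69  67  65  58  47  42  41  43  64 104 127 131]
[array([59.9, -0.2]), array([59.7, 28. ]), array([ 59.4, -28.5])]
[array([59.1, -0.3]), array([58.9, 29.3]), array([ 58.6, -29.9])]
[array([58.3, -0.3]), array([58.1, 30.6]), array([ 57.7, -31.3])]
runway end corners h,ys: [[ 49.3  33.1]
 [ 48.9 -36. ]]
-0.04527089868078983
```

Run:
```python
from plan import *
f=dict(np.load("w5.npz")); g=cv2.cvtColor(f["img"],6).astype(float); n=-hz*.5+np.array([0,0,.866]); ys=np.cross([0,0,1],hz)
for v in(20,40,60,75,125,130):
    a=195+np.diff(g[v,195:240]).argmax()+.5; b=320+(-np.diff(g[v,320:375])).argmax()+.5
    q=plane_n(f,[(a,v),(b,v)],S+12e-3*n,n); print(v,a,b,((q-S)@np.c_[hz,ys]*1e3).round(1).tolist())
```

```text
20 204.5 352.5 [[100.5, 32.5], [100.3, -32.8]]
40 207.5 349.5 [[93.2, 32.6], [93.1, -32.8]]
60 210.5 346.5 [[85.3, 32.6], [85.1, -32.9]]
75 212.5 344.5 [[78.9, 32.8], [78.7, -33.0]]
125 220.5 336.5 [[53.9, 32.7], [53.6, -32.7]]
130 221.5 336.5 [[51.1, 32.6], [50.7, -33.2]]
```

Lateral centring agrees to 0.2 mm. Lowering to just past first contact.

Call:
apply_moves([
  [[-0.0013, 0.025, -0.0006, 0], [-0.0013, 0.045, -0.0006, 0], [-0.0013, 0.055, -0.0006, 0], [-0.0013, 0.06, -0.0006, 0], [-0.0013, 0.0635, -0.0006, 0], [-0.0013, 0.066, -0.0006, 0], [-0.0013, 0.069, -0.0006, 0], [-0.0013, 0.069, -0.0006, 0]],
])

```text
time_s: 8.35
ee_pos: [0.5446, 0.1086, 0.1314]
tool_rot: [[-0.188, 0.009, 0.982], [-0.982, 0.001, -0.188], [-0.003, -1.0, 0.009]]
ft_force: [-2.0, -5.5, 4.0]
finger_gap: 0.0591
```

Run:
```python
from plan import *
s=bot.observe(); print(s["time_s"],s["ee_pos"],np.round(s["tool_rot"],3).tolist(),s["ft_force"],s["moment"])
for th in(25,20,15,10,5,0): print(th,shift(C(th)-[0,0,.006],s).round(4))
f=bot.grab_frame("wrist"); cv2.imwrite("pics/w6.png",f["img"]); np.savez("w6.npz",**f)
f=bot.grab_frame("scene"); cv2.imwrite("pics/s6.png",cv2.resize(f["img"][180:300,250:410],None,fx=4,fy=4))
```

```text
8.35 [0.54456103 0.10856739 0.13143973] [[-0.188, 0.009, 0.982], [-0.982, 0.001, -0.188], [-0.003, -1.0, 0.009]] [-2.0427317  -5.51716084  3.97018837] [-0.81635291  0.33967195  0.01905778]
25 [-0.0003  0.     -0.0003]
20 [-0.0007  0.0051 -0.0004]
15 [-0.0016  0.0102 -0.0004]
10 [-0.0029  0.0152 -0.0005]
5 [-0.0047  0.02   -0.0005]
0 [-0.007   0.0248 -0.0006]
```

View pics/w6.png

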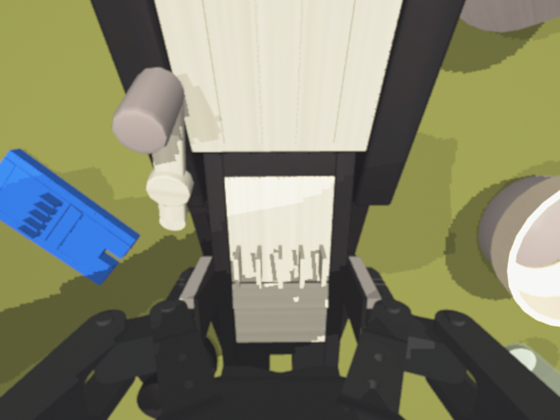

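Contact made. The force has a downslope part, so the end is brushing the runway edge. I'll ease about 1 mm downslope and continue.

Call:
apply_moves([
  [[0.002, 0.0, -0.0003, 0], [0.0015, 0.0015, -0.0003, 0], [0.001, 0.003, -0.0003, 0], [0.0006, 0.0045, -0.0004, 0], [0.0003, 0.0057, -0.0004, 0], [-0.0002, 0.008, -0.0004, 0], [-0.0007, 0.0107, -0.0004, 0], [-0.0014, 0.013, -0.0005, 0], [-0.0022, 0.0156, -0.0005, 0], [-0.0022, 0.0156, -0.0005, 0]],
])

```text
time_s: 9.45
ee_pos: [0.5446, 0.1102, 0.1157]
tool_rot: [[-0.189, 0.009, 0.982], [-0.982, 0.0, -0.189], [-0.002, -1.0, 0.009]]
ft_force: [-0.4, -6.0, 1.9]
finger_gap: 0.0589
```

Run:
```python
from plan import *
s=bot.observe(); print(s["time_s"],s["ee_pos"],s["ft_force"],s["moment"],s["finger_gap"])
for th in(10,5,0): print(th,shift(C(th,-1.5-th/10)-[0,0,.006],s).round(4))
f=bot.grab_frame("wrist"); np.savez("w7.npz",**f); g=bot.grab_frame("scene")
cv2.imwrite("pics/w7.png",np.hstack([cv2.resize(f["img"][60:420,100:460],(400,400)),cv2.resize(g["img"][185:285,265:365],(400,400),interpolation=2)]))
```

```text
9.45 [0.54459013 0.1101967  0.11568286] [-0.38896008 -5.95217606  1.93641592] [-0.96851943  0.15854364 -0.01363552] 0.05888504195219285
10 [-0.0007 -0.0002 -0.    ]
5 [-0.0026  0.0046 -0.0001]
0 [-0.005   0.0092 -0.0002]
```

View pics/w7.png

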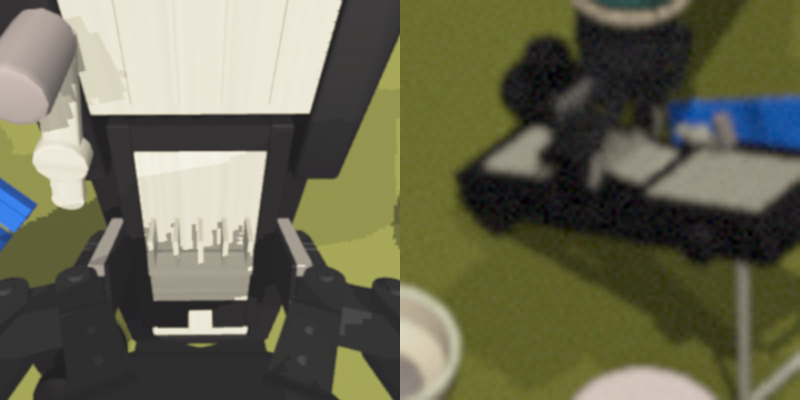

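Run:
```python
from plan import *
f=dict(np.load("w7.npz")); Cd=cloud(f); n=-hz*.5+np.array([0,0,np.cos(np.pi/6)]); xs=hz*np.cos(np.pi/6)+[0,0,.5]; R=np.c_[xs,np.cross(n,xs),n]
Q=((Cd-S)@R)*1e3
g=cv2.cvtColor(f["img"],6)
for v in list(range(140,176,3))+[185,195,205,215,225,240,250,300,320,325,330,335,340,345,350,355,360]: print(v,"u280",Q[v,280].round(1),g[v,280], "u240",Q[v,240].round(1),g[v,240])
```

```text
140 u280 [71.8 -0.1 10.3] 231 u240 [72.2 12.4 10.7] 231
143 u280 [70.9 -0.1 10.7] 231 u240 [70.7 12.6 10.3] 231
146 u280 [69.6 -0.1 10.5] 231 u240 [70.2 12.6 11.1] 231
149 u280 [68.5 -0.1 10.6] 231 u240 [67.8 12.9  9.5] 231
152 u280 [66.6 -0.1  9.7] 231 u240 [67.1 12.9 10.2] 231
155 u280 [65.  -0.1  9.2] 231 u240 [65.8 13.  10. ] 231
158 u280 [63.9 -0.1  9.5] 231 u240 [64.5 13.2 10. ] 231
161 u280 [63.6 -0.1 10.7] 226 u240 [63.1 13.3  9.9] 230
164 u280 [56.1 -0.2  3.2] 37 u240 [56.1 14.4  3.2] 43
167 u280 [56.6 -0.2  5.5] 44 u240 [57.  14.1  5.9] 44
170 u280 [57.7 -0.1  8.3] 43 u240 [57.7 13.9  8.2] 45
173 u280 [57.7 -0.1  9.9] 50 u240 [57.6 13.8  9.8] 49
185 u280 [52.  -0.1 10. ] 53 u240 [52.7 14.2 10.6] 53
195 u280 [48.  -0.1 11.1] 95 u240 [49.  14.4 12. ] 80
205 u280 [43.  -0.1 11.5] 239 u240 [43.4 15.  11.7] 239
215 u280 [38.9 -0.1 12.9] 226 u240 [38.6 15.3 12.6] 238
225 u280 [33.5 -0.1 13.5] 226 u240 [34.2 15.6 13.9] 224
240 u280 [25.4 -0.1 14.8] 226 u240 [26.3 16.2 15.3] 223
250 u280 [21.  -0.  16.8] 226 u240 [20.9 16.6 16.5] 224
300 u280 [-9.   0.  24.2] 156 u240 [-8.7 18.8 24.2] 154
320 u280 [-28.5   0.   25.5] 155 u240 [-28.1  20.4  25.5] 155
325 u280 [-32.2   0.1  26.6] 148 u240 [-31.7  20.7  26.6] 149
330 u280 [-37.7   0.1  27. ] 91 u240 [-37.   21.1  27. ] 123
335 u280 [-40.1   0.1  28.7] 37 u240 [-39.2  21.2  28.8] 37
340 u280 [-98.2  -0.1  10.1] 228 u240 [-44.7  21.7  29.4] 35
345 u280 [-1.06e+02 -1.00e-01  1.08e+01] 231 u240 [-49.2  22.   30.5] 34
350 u280 [-1.19e+02 -1.00e-01  9.90e+00] 230 u240 [-55.4  22.5  31. ] 36
355 u280 [-1.289e+02 -1.000e-01  1.030e+01] 231 u240 [-126.2   30.4   10.9] 223
360 u280 [-1.401e+02 -1.000e-01  1.050e+01] 204 u240 [-140.2   31.7   10.1] 208
```

Depth shows about 10.5° of tilt left, the upper end on the ledge and the notch above the pin, as planned. Finishing the descent.

Call:
apply_moves([
  [[-0.001, 0.001, 0, 0], [-0.0017, 0.0025, 0, 0], [-0.0025, 0.004, 0, 0], [-0.0033, 0.0055, 0, 0], [-0.0042, 0.007, 0, 0], [-0.005, 0.008, 0, 0], [-0.0054, 0.009, 0, 0], [-0.0058, 0.0095, 0, 0], [-0.0058, 0.0095, 0, 0]],
])

```text
time_s: 10.45
ee_pos: [0.5457, 0.1152, 0.1064]
tool_rot: [[-0.189, 0.009, 0.982], [-0.982, -0.0, -0.189], [-0.001, -1.0, 0.009]]
ft_force: [-2.1, -6.2, 3.7]
finger_gap: 0.0591
```

```bash
cat > look.py <<'E'
from plan import *
def look(name):
    s=bot.observe(); print(s["time_s"],s["ee_pos"],s["ft_force"],s["moment"],s["finger_gap"])
    f=bot.grab_frame("wrist"); np.savez(name+".npz",**f); cv2.imwrite(f"pics/{name}.png",f["img"])
    n=-hz*.5+np.array([0,0,np.cos(np.pi/6)]); xs=hz*np.cos(np.pi/6)+[0,0,.5]; R=np.c_[xs,np.cross(n,xs),n]
    return f,((cloud(f)-S)@R)*1e3
E
python3 - <<'E'
from look import *
f,Q=look("w8"); g=cv2.cvtColor(f["img"],6)
for v in list(range(120,180,4))+list(range(190,250,15))+list(range(310,400,6)): print(v,"u280",Q[v,280].round(1),g[v,280], "u240",Q[v,240].round(1),g[v,240])
E
```

```text
10.45 [0.54572906 0.11521467 0.10638887] [-2.07477866 -6.21256606  3.72914318] [-1.17690506  0.43595356  0.0074119 ] 0.05908468534175286
120 u280 [85.4 -0.2  9.9] 231 u240 [85.5 10.2  9.9] 229
124 u280 [84.2 -0.2  9.9] 231 u240 [84.6 10.3 10.4] 229
128 u280 [83.6 -0.2 10.9] 231 u240 [84.  10.3 11.4] 230
132 u280 [82.2 -0.2 10.6] 231 u240 [82.2 10.5 10.5] 230
136 u280 [81.1 -0.2 10.9] 231 u240 [80.8 10.6 10.4] 230
140 u280 [78.6 -0.2  9.3] 231 u240 [79.5 10.7 10.4] 230
144 u280 [77.1 -0.2  9.1] 231 u240 [77.9 10.9 10. ] 230
148 u280 [76.4 -0.2 10. ] 231 u240 [76.8 11.  10.3] 230
152 u280 [75.1 -0.2 10.1] 231 u240 [75.8 11.  10.9] 230
156 u280 [73.2 -0.2  9.6] 231 u240 [73.8 11.3 10.2] 231
160 u280 [71.7 -0.2  9.5] 231 u240 [71.8 11.5  9.6] 231
164 u280 [70.7 -0.2 10.1] 231 u240 [70.3 11.6  9.6] 231
168 u280 [69.1 -0.2 10.1] 231 u240 [69.6 11.6 10.6] 231
172 u280 [67.7 -0.2 10.4] 231 u240 [67.5 11.9 10. ] 231
176 u280 [66.1 -0.2 10.4] 230 u240 [65.6 12.1  9.7] 231
190 u280 [57.1 -0.2  7.3] 50 u240 [58.  12.9  8. ] 50
205 u280 [52.5 -0.2  9.8] 51 u240 [53.  13.2 10.2] 51
220 u280 [44.4 
[... 301 characters left out ...]
2  10.8] 150 u240 [-50.6  22.7  10. ] 35
334 u280 [-50.2  -0.1  13.8] 156 u240 [-56.8  23.1  11. ] 47
340 u280 [-52.7  -0.1  16.2] 148 u240 [-68.5  24.3  10.2] 144
346 u280 [-79.1  -0.2  10.3] 214 u240 [-77.   25.   10.8] 142
352 u280 [-89.8  -0.2  10.5] 230 u240 [-89.8  26.2  10.2] 142
358 u280 [-102.2   -0.2   10.3] 231 u240 [-101.2   27.2   10.4] 170
364 u280 [-114.6   -0.2   10.5] 230 u240 [-114.6   28.5   10.2] 173
370 u280 [-128.8   -0.2   10.6] 230 u240 [40.1 10.9 57.7] 46
376 u280 [41.   0.3 59.5] 44 u240 [41.2 10.7 59.5] 45
382 u280 [43.2  0.3 61.5] 44 u240 [43.2 10.4 61.4] 44
388 u280 [43.2  0.4 62.8] 47 u240 [44.9 10.1 63.1] 46
394 u280 [45.3  0.4 64.6] 45 u240 [45.6  9.9 64.6] 45
```

Flat and home: the top is level with the runways along its length, and the pin stands up in the notch. Release, then back off square to the bed.

Call:
apply_moves([
  [[0, 0, 0, 0], [0, 0, 0, 0], [0, 0, 0, 0], [0, 0, 0, 0], [0.003, -0.005, 0, 0], [0.01, -0.017, 0, 0], [0.02, -0.035, 0, 0], [0.03, -0.06, 0, 0], [0.03, -0.09, 0, 0], [0.03, -0.12, 0, 0], [0.03, -0.14, 0, 0], [0.03, -0.14, 0, 0]],
], claw=-0.62)

```text
time_s: 11.7
ee_pos: [0.5398, 0.0852, 0.2498]
tool_rot: [[-0.19, 0.013, 0.982], [-0.982, 0.001, -0.19], [-0.004, -1.0, 0.013]]
ft_force: [0.3, -0.1, 0.3]
finger_gap: 0.069
```

Run:
```python
from look import *
f,Q=look("w9"); s=bot.observe(); print(np.round(s["tool_rot"],3).tolist())
n=-hz*.5+np.array([0,0,np.cos(np.pi/6)]); xs=hz*np.cos(np.pi/6)+[0,0,.5]; R=np.c_[xs,np.cross(n,xs),n]
for q in [(60,0,12),(-60,20,12),(-44,0,12),(-52,0,18)]: print(q,proj(f,S+R@(np.array(q)/1e3)).round(1))
u,v=proj(f,S)[0].astype(int)
cv2.imwrite("pics/w9c.png",cv2.resize(f["img"][max(v-110,0):v+90,u-100:u+100],None,fx=3,fy=3,interpolation=2)); print(u,v)
```

```text
11.7 [0.53984529 0.0851872  0.24983396] [ 0.27282987 -0.07675008  0.25098182] [-0.00306053 -0.02758316  0.0220902 ] 0.06895930271816651
[[-0.19, 0.011, 0.982], [-0.982, 0.001, -0.19], [-0.003, -1.0, 0.011]]
(60, 0, 12) [[277.3  99.2]]
(-60, 20, 12) [[257.6 211.8]]
(-44, 0, 12) [[277.9 200.3]]
(-52, 0, 18) [[278.  210.7]]
277 155
```

View pics/w9c.png

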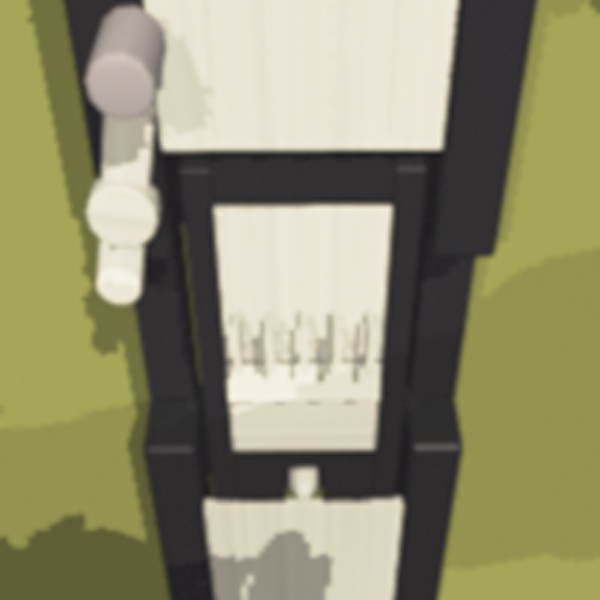

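Seated with the pin in the notch. The latch tail still lies along the rail. Next: where to push the knob with closed fingers.

```bash
cat > lat.py <<'E'
from look import *
n=-hz*.5+np.array([0,0,np.cos(np.pi/6)]); xs=hz*np.cos(np.pi/6)+[0,0,.5]; R=np.c_[xs,np.cross(n,xs),n]
W=lambda x,y,z:S+R@(np.array([x,y,z])/1e3)
def P(a,gap=0,hx=9.5,hy=14.5,z=28):
    a=np.radians(a); t=np.array([-np.sin(a),np.cos(a)]); K=np.array([52+42*np.cos(a),43+42*np.sin(a)])
    D=7+gap+abs(t[0])*hx+abs(t[1])*hy; return W(*(K-t*D),z)
E
python3 - <<'E'
from lat import *
f=dict(np.load("w9.npz"))
k=((plane_n(f,[(177+120/3,45+85/3)],W(0,0,43),n)-S)@R*1e3)[0]; nz=((plane_n(f,[(177+119/3,45+285/3)],W(0,0,19),n)-S)@R*1e3)[0]
print("knob top",k.round(1),"angle",np.degrees(np.arctan2(k[1]-43,k[0]-52)),"nose",nz.round(1))
s=bot.observe()
print("hover",shift(P(-10,6,z=90),s).round(4),"down",shift(P(-10,6),s).round(4))
E
```

```text
knob top [93.4 34.4 43. ] angle -11.715533586934132 nose [30.5 46.4 19. ]
hover [-0.0661  0.0181 -0.0072] down [-0.0969  0.0719 -0.008 ]
```

Call:
apply_moves([
  [[-0.03, 0, -0.003, 0], [-0.066, 0.0, -0.007, 0], [-0.066, 0.01, -0.007, 0], [-0.066, 0.018, -0.007, 0], [-0.066, 0.018, -0.007, 0], [-0.066, 0.018, -0.007, 0], [-0.066, 0.018, -0.007, 0], [-0.066, 0.018, -0.007, 0], [-0.066, 0.018, -0.007, 0]],
], claw=1)

```text
time_s: 12.65
ee_pos: [0.5452, 0.1513, 0.2305]
tool_rot: [[-0.19, 0.012, 0.982], [-0.982, 0.001, -0.19], [-0.003, -1.0, 0.011]]
ft_force: [0.9, -0.3, 0.9]
finger_gap: 0.0004
```

Call:
apply_moves([
  [[-0.01, 0.017, 0, 0], [-0.02, 0.035, 0, 0], [-0.027, 0.046, -0.001, 0], [-0.03, 0.052, -0.001, 0], [-0.03, 0.052, -0.001, 0]],
])

```text
time_s: 13.15
ee_pos: [0.5502, 0.1812, 0.1777]
tool_rot: [[-0.19, 0.011, 0.982], [-0.982, 0.0, -0.19], [-0.002, -1.0, 0.01]]
ft_force: [0.1, 0.7, 0.1]
finger_gap: 0.0
```

Run:
```python
from lat import *
f,Q=look("w10"); s=bot.observe(); print("tcp seat",((s["ee_pos"]-S)@R*1e3).round(1))
for a in(-10,0,10,20,30,40,50,60,70,80,90,95): print(a,shift(P(a),s).round(4))
```

```text
13.15 [0.55019394 0.18122555 0.17773097] [0.06290232 0.68120918 0.09502532] [ 0.01582187  0.08524787 -0.01337469] 2.2582687781427658e-06
tcp seat [88.3  7.1 30.4]
-10 [-0.0021  0.0015 -0.0061]
0 [-0.0061 -0.0009 -0.0145]
10 [-0.0089 -0.0026 -0.0207]
20 [-0.0109 -0.0039 -0.0279]
30 [-0.0116 -0.0044 -0.0359]
40 [-0.0108 -0.0041 -0.0444]
50 [-0.0085 -0.0029 -0.053 ]
60 [-0.0044 -0.0007 -0.0611]
70 [ 0.0013  0.0025 -0.0683]
80 [ 0.0083  0.0064 -0.074 ]
90 [ 0.0165  0.0111 -0.078 ]
95 [ 0.0187  0.0123 -0.0793]
```

Call:
apply_moves([
  [[-0.002, 0.001, -0.006, 0], [-0.006, -0.001, -0.0145, 0], [-0.009, -0.0026, -0.0207, 0], [-0.011, -0.004, -0.028, 0], [-0.0116, -0.0044, -0.036, 0], [-0.0108, -0.004, -0.0444, 0], [-0.0085, -0.003, -0.053, 0], [-0.0044, -0.0007, -0.061, 0], [0.0013, 0.0025, -0.0683, 0], [0.008, 0.006, -0.074, 0], [0.008, 0.006, -0.074, 0]],
])

```text
time_s: 14.3
ee_pos: [0.4753, 0.1861, 0.1711]
tool_rot: [[-0.191, 0.01, 0.982], [-0.982, 0.0, -0.191], [-0.002, -1.0, 0.01]]
ft_force: [-0.1, -0.1, 0.3]
finger_gap: 0.0001
```

```bash
cat >> lat.py <<'E'
def knob(Q):
    m=(Q[...,2]>36)&(Q[...,2]<46)&(np.hypot(Q[...,0]-52,Q[...,1]-43)<52)&(np.hypot(Q[...,0]-52,Q[...,1]-43)>33)
    k,l,st,c=cv2.connectedComponentsWithStats(m.astype(np.uint8))
    for i in range(1,k):
        if st[i,4]>60: q=np.median(Q[l==i],0); print("blob",st[i,4],c[i].round(),q.round(1),"angle",np.degrees(np.arctan2(q[1]-43,q[0]-52)).round(1))
def bar(Q): # latch bar top, z about 19
    m=(abs(Q[...,2]-18)<3)&(np.hypot(Q[...,0]-52,Q[...,1]-43)<30)
    q=Q[m]-[52,43,0]; print("bar pts",len(q)); 
    if len(q)>20: w=np.linalg.svd(q[:,:2]-q[:,:2].mean(0),full_matrices=False)[2][0]; print(" bar dir",np.degrees(np.arctan2(w[1],w[0])).round(1)," y range",np.percentile(q[:,1]+43,[2,98]).round(1)," x",np.percentile(q[:,0]+52,[2,98]).round(1))
E
python3 - <<'E'
from lat import *
f,Q=look("w11"); s=bot.observe(); print("tcp seat",((s["ee_pos"]-S)@R*1e3).round(1)); knob(Q); bar(Q)
for a in(75,80,90,95,100): print(a,shift(P(a),s).round(4))
E
```

```text
14.3 [0.47526961 0.18605151 0.1710982 ] [-0.09734665 -0.05511404  0.32110931] [ 0.03112497  0.00977623 -0.0050769 ] 0.00014325472417827832
tcp seat [77.8 81.4 28.4]
blob 186 [304. 277.] [92.1 71.6 40.7] angle 35.5
bar pts 1266
 bar dir -105.0  y range [18.7 64.3]  x [42.6 61.1]
75 [-0.004  -0.0018  0.003 ]
80 [-0.0003  0.0003  0.0003]
90 [ 0.0079  0.0049 -0.0036]
95 [ 0.0101  0.0061 -0.0049]
100 [ 0.0124  0.0075 -0.0062]
```

The bar is at 75° and following the push. Finishing against the stop.

Call:
apply_moves([
  [[0.003, 0.002, -0.001, 0], [0.006, 0.004, -0.003, 0], [0.009, 0.005, -0.004, 0], [0.011, 0.0065, -0.0045, 0], [0.013, 0.0075, -0.005, 0], [0.013, 0.0075, -0.005, 0]],
])

```text
time_s: 14.95
ee_pos: [0.4698, 0.1767, 0.1649]
tool_rot: [[-0.189, 0.014, 0.982], [-0.982, 0.004, -0.189], [-0.006, -1.0, 0.013]]
ft_force: [1.3, 12.2, 11.0]
finger_gap: 0.0
```

Run:
```python
from lat import *
f,Q=look("w12"); s=bot.observe(); print("tcp seat",((s["ee_pos"]-S)@R*1e3).round(1)); knob(Q); bar(Q)
```

```text
14.95 [0.46981524 0.17672406 0.16493157] [ 1.30157449 12.23635558 11.0441005 ] [ 2.52071738 -0.4635693   0.05546573] 3.2490008163994514e-05
tcp seat [65.2 85.7 28.1]
blob 332 [299. 275.] [82.  77.5 40.7] angle 49.0
bar pts 1590
 bar dir 89.6  y range [18.  69.9]  x [45.2 59.1]
```

The knob is hard against its stop (about 16 N, bar at 89.6°). Backing away, up and clear, then a final check.

Call:
apply_moves([
  [[-0.01, -0.006, 0, 0], [-0.02, -0.02, 0, 0], [-0.02, -0.06, 0, 0], [-0.02, -0.1, 0, 0], [0.02, -0.13, 0, 0], [0.06, -0.13, 0.02, 0], [0.08, -0.13, 0.04, 0], [0.08, -0.13, 0.05, 0], [0.08, -0.13, 0.05, 0]],
])

```text
time_s: 15.9
ee_pos: [0.5027, 0.0881, 0.295]
tool_rot: [[-0.191, 0.014, 0.982], [-0.982, 0.003, -0.191], [-0.005, -1.0, 0.013]]
ft_force: [0.4, 1.9, 1.0]
finger_gap: -0.0
```

Run:
```python
from lat import *
f,Q=look("w13"); knob(Q); bar(Q); g=cv2.cvtColor(f["img"],6)
# insert top z relative to runways, and its ends along the line y=-8
def at(x,y,z=12): u,v=proj(f,W(x,y,z))[0].round().astype(int); return (u,v)
for x in(90,75,40,-5,-25,-40,-90,-110): 
    u,v=at(x,-12); print("x",x,(u,v),"z",np.median(Q[v-1:v+2,u-2:u+3,2]).round(1) if 1<v<418 else None)
print([(x,int(g[at(x,-15)[1],at(x,-15)[0]])) for x in np.arange(67,50,-1)])
print([(x,int(g[at(x,-15)[1],at(x,-15)[0]])) for x in np.arange(-36,-70,-1.5)])
print([(x,int(g[at(x,0)[1],at(x,0)[0]])) for x in np.arange(-36,-70,-1.5)])
u,v=at(20,0); b=g[at(45,0)[1]]; print([(y,int(g[at(45,y)[1],at(45,y)[0]])) for y in list(np.arange(20,36,1))]); print([(y,int(g[at(45,y)[1],at(45,y)[0]])) for y in np.arange(-20,-36,-1)])
# other things unmoved: compare top views
t0=np.load("top0.npz")["img"]; t1=bot.grab_frame("top")["img"]
d=(cv2.absdiff(t0,t1).max(2)>40).astype(np.uint8); k,l,st,c=cv2.connectedComponentsWithStats(cv2.morphologyEx(d,cv2.MORPH_OPEN,np.ones((2,2))))
for i in range(1,k):
    if st[i,4]>12: print("chg",st[i],c[i].round())
```

```text
15.9 [0.50265268 0.08805213 0.29499499] [0.44189337 1.88019486 0.9580823 ] [ 0.08069976  0.02656288 -0.04979913] -4.543430087977198e-05
blob 248 [217. 123.] [52.6 84.8 40.9] angle 89.2
bar pts 892
 bar dir -90.1  y range [18.2 71.6]  x [44.8 58.6]
x 90 (np.int64(340), np.int64(59)) z 10.2
x 75 (np.int64(338), np.int64(78)) z 10.7
x 40 (np.int64(332), np.int64(116)) z 10.0
x -5 (np.int64(327), np.int64(156)) z 10.9
x -25 (np.int64(325), np.int64(171)) z 9.8
x -40 (np.int64(323), np.int64(182)) z 10.5
x -90 (np.int64(319), np.int64(213)) z 10.7
x -110 (np.int64(318), np.int64(224)) z 10.5
[(np.int64(67), 233), (np.int64(66), 233), (np.int64(65), 233), (np.int64(64), 218), (np.int64(63), 73), (np.int64(62), 41), (np.int64(61), 48), (np.int64(60), 50), (np.int64(59), 49), (np.int64(58), 51), (np.int64(57), 51), (np.int64(56), 50), (np.int64(55), 50), (np.int64(54), 50), (np.int64(53), 50), (np.int64(52), 49), (np.int64(51), 53)]
[(np.float64(-36.0), 184), (np.float64(-37.5), 108), (np.float64(-39.0), 51), (np.float64(-40.5), 45), (np.float64(-42.0), 45), (np.float64(-43.5), 46), (np.floa
[... 1581 characters left out ...]
-30), 34), (np.int64(-31), 33), (np.int64(-32), 35), (np.int64(-33), 40), (np.int64(-34), 46), (np.int64(-35), 48)]
chg [    0   161   269   259 25983] [159. 325.]
chg [255 169   7  24 126] [258. 182.]
chg [339 231  35  19 575] [356. 240.]
chg [ 273  236   57  141 3424] [301. 301.]
chg [ 14 286  29  14 121] [ 29. 292.]
chg [ 46 293   9   6  20] [ 50. 295.]
chg [ 46 303  10   7  47] [ 51. 306.]
chg [293 351   8   6  16] [296. 353.]
chg [263 352  36  68 584] [286. 387.]
chg [271 368   6   3  13] [273. 369.]
chg [296 373  18  12  95] [306. 378.]
chg [329 395   7  10  43] [333. 399.]
chg [325 403  16  17 132] [331. 411.]
chg [208 406  34  14 158] [223. 416.]
chg [188 414   5   6  21] [190. 417.]
```

```bash
python3 -c "
from cell import bot
print(bot.finish_job())"
```

```text
the job is handed in; nothing more can be done
None
```

The comb insert is in the slicer's seat, comb up, and the latch is swung fully across over its edge. I handed the job in at about 16 s. It was set down, not dropped: one end went onto the ledge first, and the insert then tilted to the 30° slope in the grip.

**Last checks:**
- **Insert:** its top is level with the runways to within about 0.7 mm. The pin stands in the notch. Its centre is about 1 mm from the seat centre along the slope and about 0.5 mm across.
- **Latch:** the knob reads 89.2° and the bar 90°. The knob was pushed against its stop with about 16 N. The nose reaches about 12 mm in over the insert's near edge.
- **Everything else:** a before/after top view shows no change at the plain insert or the other objects. The changes are the arm with its shadow, the latch area and the comb's old place. Areas under the arm and its shadow can't be judged from it.

**Not confirmed by eye:** the picture limit was reached before the latch push, so the latch and final checks are from depth and pixel measurements only. Depth readings ran about 1.5 mm low on the slicer's surfaces, so I compared the insert's height with the runways instead of using the raw values.

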